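Load the pipe drill jig

ROBOT

A 6-joint arm with a two-finger parallel gripper is mounted at the origin on a cart in front of the work surface, level with it; the furniture and walls round the work are solid. World frame = base frame: x ahead of the robot, y to its left, z up, the work surface at z = 0. Lengths are in m, angles in rad, forces in N, time in s.
With the tool pointing down it reaches from about 0.425 to 0.95 m from the base axis. Payload 3.5 kg.
Tool frame: the origin (TCP) lies between the finger pads; the fingertips stand 17 mm ahead of it and the grasp point (between the pads) lies 2 mm behind it (ctrl.tip_reach is the distance from the TCP to the fingertips, in m); z points along the fingers, y is the direction in which the jaws open and shut (so a half turn about z gives the same grasp; the last joint's range is limited). The gripper opens to 85 mm and grips with 20 to 120 N. Pads are 22 mm wide; open, the fingers measure 114 mm over their backs; the gripper's body (76 mm by 85 mm) begins 54 mm behind the grasp point. The pads swing forward as they close: fully open they stand 13 mm farther back than shut.
Start: joints at [0.989, 0.286, 1.577, -0, 1.279, -0.15], TCP at [0.282, 0.613, 0.248] pointing down, gripper open.
Joint ranges: [-2.77, 2.77], [-0.9, 2.22], [0.21, 2.48], [-1.53, 4.67], [0.24, 2.81], [-2.84, 2.84]. Speed limits (rad/s): [2.79, 2.79, 3.14, 3.14, 3.14, 3.14].

INTERFACE

Orientations are given as a unit quaternion [x, y, z, w].
In Python, from plant import monitor, imaging, workorder, ctrl gives the robot as it stands.
- The arm moves only by the tool send_rows, never from a script. Its argument "rows" is a list of rows, each a list of 4 numbers: the shift along the world's x, y, z normalised to -1 to 1, where 1 is 0.3 m, then the turn about the world's z normalised to -1 to 1, where 1 is 360 degrees. A call has 1 to 20 rows; each row is the pose to reach, as a shift and turn from the pose commanded when the call began, turning the shorter way round; what a row does not reach only later rows make up. A row lasts 1/8 s, in which the tool goes at most 62.5 mm and 10.7 degrees, less where a joint would pass 70% of its speed; a pose out of reach is approached as far as the arm can. A call with a number of a shift or a turn outside -1 to 1 is refused whole. A call with a gripper value outside its range is refused whole. "jaw" is the closure, from 0 (fully open) to 1 (shut), set as the call begins (left out, the last holds). The fingers move at their own pace and stop on an object; "newtons" is the grip in N (left out, the last holds). Time passes only in rows, so rows that repeat a pose let the fingers close. It gives the time, the measured TCP pose, the force and the opening at its end, in the units of the state.
- monitor.get_state(): the state, without advancing time (a new reading comes with each control period).
- imaging.read_camera(name): name is "scene" or "side" or "wrist"; returns the picture (384x512x3 uint8, red, green, blue); there is no depth.
- imaging.calibration(name): a dict with "intrinsics" (3x3 intrinsics, pixels), "cam_to_world" (4x4, takes a point from camera to world coordinates). Camera axes: x right, y up, looking along -z (the intrinsics and any distortion apply to the point x, -y, -z); pixel columns grow to the right and rows downward; lengths in m; the calibration is good to about 2 mm. A picture is of the moment at which its call begins: read the wrist's pose just before it. calibration takes no time and is no camera call; for the wrist camera it gives the pose at the moment of the call.
- workorder.sign_off(): hands the job in, once; it reports no verdict.
The state is a dict: "time": time; "qpos": joint angles; "dq": joint speeds; "joint_efforts": joint torques, N m; "eef_pos": TCP position; "tcp_rot": TCP orientation; "contact_force": force on the tool from outside, world axes, zero at the start; "wrist_torque": the same for the moment, N m; "opening": opening from 0.0 (shut) to 1.0 (fully open).
Only numpy, scipy, OpenCV 4.12 (cv2) and the standard library are available. Lean on these libraries where they do the work, as an engineer would, in place of code of your own. Each camera call takes 0.05 s, during which the arm holds its last target.

TASK

Load the drill jig: with the fingertips on top of the whitish-grey pipe, roll it straight along the jig's two blue rails, keeping it about centred on them, until it drops into the V-shaped seat, without running it into the hinge posts beyond the seat. Then push the hinged steel drill plate over from its open position so that it comes down and lies on the seated pipe. Only push: do not grip or lift the pipe, do not push it from below its mid-height, and leave the other things on the bench alone.

Things in the scene. Friction and masses are not known exactly. Their poses are not given: they have to be found in the camera images.
- pipe: Whitish-grey pipe, 60 mm outside diameter, 160 mm long, 0.46 kg, lying across both rails. Origin at its centre, own x axis along the pipe (y, z turn as it rolls). On the rails its centre is 88 mm and its top 118 mm above the table. It rolls almost freely and coasts if left rolling. A fingertip on its top drives it by friction and travels twice as far as the pipe.
- drill_jig: Jig fixed to the bench: dark base plate 150 x 294 x 10 mm with two blue rails (10 mm thick, at x = -48 and +48 mm, tops at z = 58 mm) along its y axis from y = -85 to +185 mm, with end stops at +y (tops at z = 76 mm). Origin on the table under the V seat, z up. The V notches at y = 0 are 48 mm wide, 24 mm deep. The pipe starts at y = +65 to +142 mm and has to roll towards -y.
- jig_seat (a point): The point where the centre of the pipe lies when it is seated in the V: 76 mm above the table at jig x = 0, y = 0. Its axes are those of the jig. The seated pipe's top is 106 mm above the table.
- leaf (a joint): Angle of the hinged drill plate (rad): 0 = level, lying on the seated pipe; 1.57 = upright; it starts leaning back, away from the pipe, at 1.75 to 2.05 (stop at 2.08). Light friction holds it; pushed over past about 1.0 it falls shut by itself. With no pipe below it would sink to -0.12. The hinge axis is the jig's x axis.
- leaf_hinge (a point): Centre of the drill plate's hinge pin, at jig x = 0, y = -60 mm, 111 mm above the table, between the two dark hinge posts (jig y = -73 to -47 mm, 55 mm wide over both in x, tops 124 mm above the table).
- leaf_tip (a point): Middle of the free end of the drill plate, 116 mm from the hinge pin. The plate is a steel bar 34 mm wide (along jig x), 10 mm thick, 0.16 kg. On its upper side (when open, the side away from the pipe) it has a brass bush 60 mm from the pin and a black ball knob, 20 mm across and reaching 31 mm off the plate's middle, 104 mm from the pin.
- try_square: Carpenter's try square, 150 x 210 x 20 mm, lying on the bench: leave alone.
- bolt_1: Bolt, 70 mm tall, standing on its head: leave alone.
- nut_1: Rusty hexagon nut, 34 mm: leave alone.
- nut_2: Rusty hexagon nut, 28 mm: leave alone.
- chalk: Stick of white chalk lying on the bench, about 80 mm long: leave alone.

How it is judged:
By the outcome, as a careful person would: the job done as asked, in the order asked, and still so for the second after the job is handed in, with the robot touching nothing.
It also fails if it takes over 64 s, if anything falls off the work surface, if the arm or the gripper's body presses on something with over 40 N, if the wrist force passes 120 N, or if a joint passes its speed limit or range.

## Working session

There is one attempt and no reset: what is moved stays moved. The work goes in short steps, Python scripts to look and compute and a tool call to move; the robot and the scene stay as the last step left them, time stands still between calls to the robot, and variables do not carry over. Pictures are saved under pics/ and viewed, and the job is handed in when it is done.

Besides the shell and the picture viewer there is one more tool, called as name(argument=value, ...), one argument or row to a line, values as JSON. send_rows: Moves the arm, as the interface text tells. Scaled input: -1 to 1 covers 0.3 m each way for a shift and 360 degrees each way for a turn. Its arguments: {"type":"object","properties":{"rows":{"type":"array"},"jaw":{"type":"number"},"newtons":{"type":"number"}},"required":["rows"]}

```bash
mkdir -p pics
python3 - <<'E'
from plant import monitor, imaging, workorder, ctrl
import cv2
s=monitor.get_state()
for k,v in s.items(): print(k,v)
print(ctrl.tip_reach)
for n in ["scene","side","wrist"]:
    c=imaging.calibration(n); print(n,c)
    cv2.imwrite(f"pics/{n}0.png",imaging.read_camera(n)[:,:,::-1])
E
```

```text
time 0.0
qpos [ 9.89005750e-01  2.87234525e-01  1.57819312e+00 -1.29739014e-05
  1.27859248e+00 -1.50012976e-01]
dq [-8.61781669e-05 -6.47724706e-04  8.07098652e-04  2.11173143e-03
 -6.72873852e-04  1.17970852e-03]
joint_efforts [-1.15980779e-04 -4.05969644e+01 -2.92630613e+01 -1.65320612e-04
  5.71869925e-03 -5.66569810e-06]
eef_pos [0.28211585 0.61253236 0.24689249]
tcp_rot [ 2.14213691e-01  9.76786067e-01 -1.13560641e-03 -4.28464337e-04]
contact_force [-0.27974469 -0.20004247 -0.76223632]
wrist_torque [ 0.04124112 -0.06273811  0.03137675]
opening 1.0014389455478399
0.017
scene {'intrinsics': array([[349.82699205,   0.        , 257.12498136],
       [  0.        , 349.82699205, 199.86343669],
       [  0.        ,   0.        ,   1.        ]]), 'cam_to_world': array([[ 0.87215551,  0.22556334, -0.43412666,  0.13510221],
       [-0.48918791,  0.39061584, -0.77981693, -0.48051917],
       [-0.00632136,  0.89249115,  0.45102062,  0.47944039],
       [ 0.        ,  0.        ,  0.        ,  1.        ]])}
side {'intrinsics': array([[375.7956834 ,   0.        , 260.63433699],
       [  0.        , 375.7956834 , 193.1649546 ],
       [  0.        ,   0.        ,   1.        ]]), 'cam_to_world': array([[-0.89596002,  0.2136127 , -0.38939088,  0.04142852],
       [-0.44408508, -0.44398249,  0.77824674,  1.09053099],
       [-0.00663935,  0.87020065,  0.49265277,  0.65660977],
       [ 0.        ,  0.        ,  0.        ,  1.        ]])}
wrist {'intrinsics': array([[321.99666602,   0.        , 257.26910036],
       [  0.        , 321.99666602, 196.66494669],
       [  0.        ,   0.        ,   1.        ]]), 'cam_to_world': array([[ 0.41923807, -0.86227815, -0.28410532,  0.20905185],
       [ 0.90787273,  0.39729841,  0.13386963,  0.6465001 ],
       [-0.00255827, -0.31405472,  0.94940144,  0.37272362],
       [ 0.        ,  0.        ,  0.        ,  1.        ]])}
```

View pics/scene0.png

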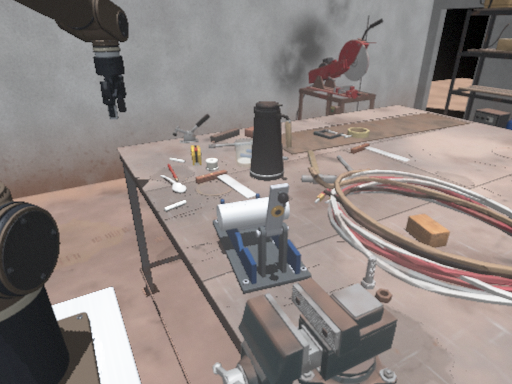

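View pics/side0.png

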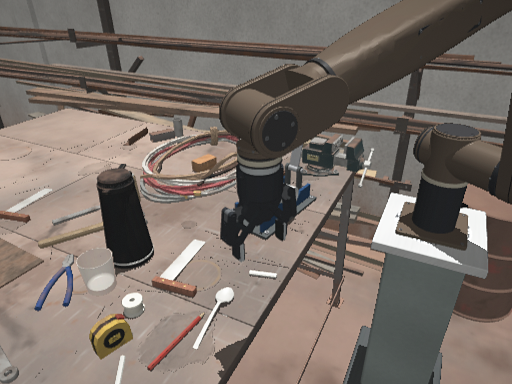

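View pics/wrist0.png

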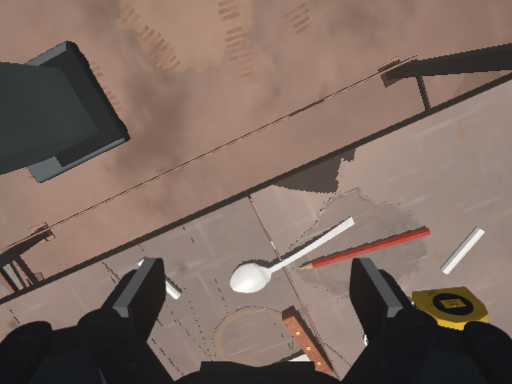

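The scene view shows the jig around (260,240), with the pipe at about (245,215) and the open plate at (278,207). In the side view the arm hides the jig. I'll enlarge the scene crop.

Run:
```python
import cv2
a=cv2.imread("pics/scene0.png")[165:305,190:340]
cv2.imwrite("pics/scene0c.png",cv2.resize(a,None,fx=4,fy=4,interpolation=cv2.INTER_CUBIC))
```

```text
(no output)
```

View pics/scene0c.png

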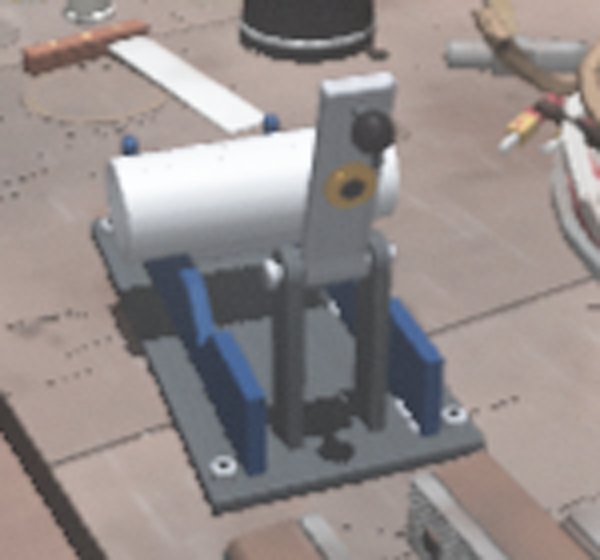

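```bash
cat > h.py <<'E'
import numpy as np, cv2
from plant import monitor, imaging
def proj(c,P):
    P=np.atleast_2d(P); M=np.linalg.inv(c["cam_to_world"]); p=P@M[:3,:3].T+M[:3,3]
    q=np.c_[p[:,0],-p[:,1],-p[:,2]]@c["intrinsics"].T
    return q[:,:2]/q[:,2:]
def ray(c,uv):
    d=np.linalg.inv(c["intrinsics"])@[uv[0],uv[1],1]; T=c["cam_to_world"]
    return T[:3,3],T[:3,:3]@np.array([d[0],-d[1],-d[2]])
def onz(c,uv,z):
    o,d=ray(c,uv); return o+d*(z-o[2])/d[2]
def jig(p,L):
    L=np.atleast_2d(L); a=p[2]; R=np.array([[np.cos(a),-np.sin(a),0],[np.sin(a),np.cos(a),0],[0,0,1]])
    return L@R.T+[p[0],p[1],0]
E
python3 - <<'E'
from h import *
from scipy.optimize import least_squares
c=imaging.calibration("scene")
f=lambda u,v:(190+u/4,165+v/4)
L=np.array([[-53,-85,58],[-43,-85,58],[43,-85,58],[53,-85,58],[-75,-97,10],[75,-97,10]])/1000
U=np.array([f(245,407),f(265,400),f(422,362),f(441,355),f(215,502),f(483,440)])
for l,u in zip(L,U): print(l,onz(c,u,l[2]).round(4))
r=least_squares(lambda p:(proj(c,jig(p,L))-U).ravel(),[.5,0.,0.])
print(r.x, r.fun.reshape(-1,2).round(1))
for u in [(130,160),(250,400),(128,140),(270,118)]: pass
# end stops predicted
print(((proj(c,jig(r.x,np.array([[-48,185,76],[48,185,76],[0,-60,111]])/1000))-[190,165])*4).round(0))
for y in (65,100,142):
  print(y,((proj(c,jig(r.x,np.array([[-80,y,118],[80,y,118],[-80,y-30,88]])/1000))-[190,165])*4).round(0).tolist())
E
```

```text
[-0.053 -0.085  0.058] [0.3903 0.0032 0.058 ]
[-0.043 -0.085  0.058] [0.4014 0.0031 0.058 ]
[ 0.043 -0.085  0.058] [ 0.4857 -0.0091  0.058 ]
[ 0.053 -0.085  0.058] [ 0.4976 -0.009   0.058 ]
[-0.075 -0.097  0.01 ] [ 0.3707 -0.0005  0.01  ]
[ 0.075 -0.097  0.01 ] [ 0.5139 -0.0277  0.01  ]
[ 0.45709198  0.08140821 -0.15418589] [[ 0.  -0.9]
 [-0.1 -0.3]
 [ 0.3 -0.1]
 [ 0.   0.6]
 [-0.6  1.2]
 [ 0.4 -0.8]]
[[111. 136.]
 [252. 113.]
 [327. 264.]]
65 [[106.0, 169.0], [372.0, 123.0], [123.0, 242.0]]
100 [[91.0, 142.0], [348.0, 99.0], [107.0, 212.0]]
142 [[74.0, 112.0], [322.0, 73.0], [89.0, 179.0]]
```

Run:
```python
from h import *
from scipy.optimize import least_squares
c=imaging.calibration("scene")
f=lambda u,v:(190+u/4,165+v/4)
L=np.array([[-53,-85,58],[-43,-85,58],[43,-85,58],[53,-85,58],[-75,-97,10],[75,-97,10],[-48,182,76],[48,182,76]])/1000
U=np.array([f(245,407),f(265,400),f(422,362),f(441,355),f(215,502),f(483,440),f(130,140),f(270,117)])
r=least_squares(lambda p:(proj(c,jig(p,L))-U).ravel(),[.5,0.,0.])
print(r.x, r.fun.reshape(-1,2).round(1))
b=onz(c,(267,178),0);print("bottle",b)
for z in(.2,.25,.3,.35):print(z,proj(c,[b[0],b[1]+.03,z]))
cs=imaging.calibration("side");print(onz(cs,(130,262),0))
print("vise",onz(c,(300,290),.1),onz(c,(300,290),.15),onz(c,(250,300),.1))
```

```text
[ 0.46014302  0.08029269 -0.1901019 ] [[-0.1 -1.3]
 [-0.2 -0.6]
 [ 0.8  0.5]
 [ 0.6  1.3]
 [-1.1  0.5]
 [ 1.   0.2]
 [-0.8 -1.2]
 [-0.4 -0.8]]
bottle [0.70841676 0.47785249 0.        ]
0.2 [[262.70866864 118.64310025]]
0.25 [[262.72233478 103.11275704]]
0.3 [[262.73656097  86.94597126]]
0.35 [[262.75138235  70.10280182]]
[0.71014151 0.5422465  0.        ]
vise [ 0.40386696 -0.13588601  0.1       ] [ 0.36845102 -0.18129935  0.15      ] [ 0.32407832 -0.11633224  0.1       ]
```

send_rows(
  rows=[
    [0.1, -0.2, 0.1, -0.03],
    [0.2, -0.35, 0.2, -0.06],
    [0.3, -0.5, 0.3, -0.09],
    [0.4, -0.65, 0.35, -0.12],
    [0.5, -0.8, 0.35, -0.15],
    [0.55, -0.95, 0.35, -0.18],
    [0.6, -1, 0.35, -0.21],
    [0.6, -1, 0.35, -0.212],
    [0.6, -1, 0.35, -0.212],
    [0.6, -1, 0.35, -0.212],
  ],
  jaw=0,
)

```text
time: 1.4
eef_pos: [0.4618, 0.314, 0.3532]
tcp_rot: [0.771, 0.637, -0.0, -0.0]
contact_force: [1.2, -0.2, 0.7]
opening: 0.998
```

Run:
```python
from h import *
s=monitor.get_state(); print(s["time"],s["eef_pos"],s["tcp_rot"],s["qpos"],s["contact_force"])
c=imaging.calibration("wrist"); print(c["cam_to_world"].round(3))
cv2.imwrite("pics/wrist1.png",imaging.read_camera("wrist")[:,:,::-1])
cv2.imwrite("pics/side1.png",imaging.read_camera("side")[:,:,::-1])
np.save("w1.npy",c["cam_to_world"])
```

```text
1.4 [0.4617665  0.31395046 0.35318047] [ 7.70989148e-01  6.36848242e-01 -1.54043111e-04 -1.65292187e-04] [ 4.15304320e-01 -3.43867310e-02  1.74034629e+00  2.36610322e-04
  1.43601941e+00  6.05261989e-01] [ 1.2415052  -0.18382916  0.66541574]
[[ 0.982  0.18   0.06   0.477]
 [-0.19   0.932  0.309  0.393]
 [-0.    -0.315  0.949  0.479]
 [ 0.     0.     0.     1.   ]]
```

View pics/wrist1.png

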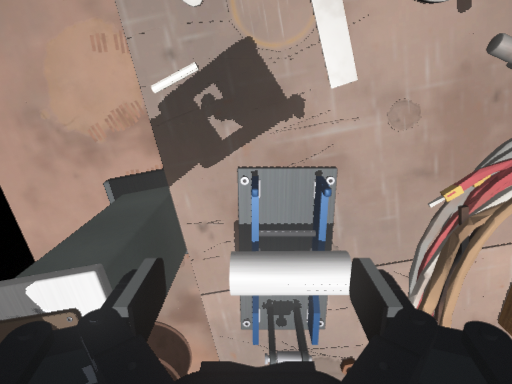

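View pics/side1.png

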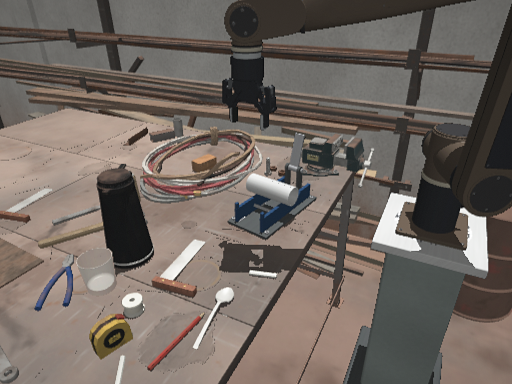

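Wrist view: base plate corners at (238,167) and (337,167), end stops at (255,178) and (326,180), and the pipe spanning columns 230–350 and rows 252–295, lying parallel to the plate. The side view now sees the pipe and jig at (270,190). I'll zoom in for precision.

Run:
```python
import cv2
a=cv2.imread("pics/wrist1.png")[160:360,220:360]
cv2.imwrite("pics/wrist1c.png",cv2.resize(a,None,fx=3,fy=3,interpolation=cv2.INTER_CUBIC))
a=cv2.imread("pics/side1.png")[125:240,220:320]
cv2.imwrite("pics/side1c.png",cv2.resize(a,None,fx=5,fy=5,interpolation=cv2.INTER_CUBIC))
```

```text
(no output)
```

View pics/wrist1c.png

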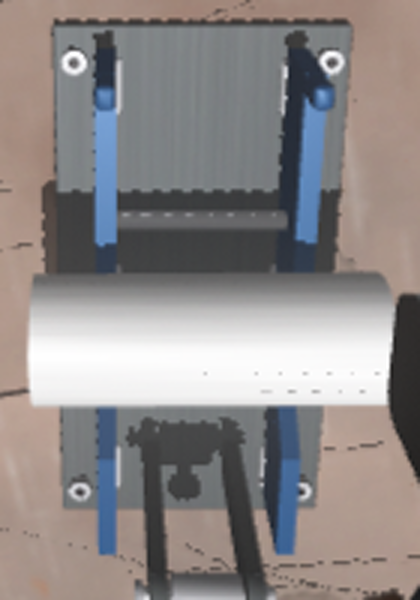

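View pics/side1c.png

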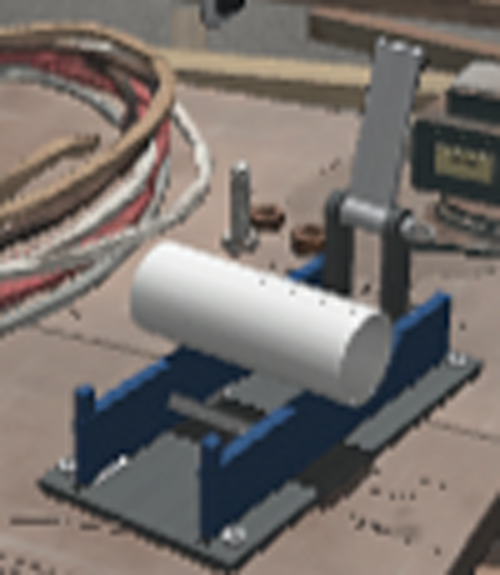

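Run:
```python
from h import *
from scipy.optimize import least_squares
cs=imaging.calibration("scene"); cd=imaging.calibration("side")
cw=imaging.calibration("wrist"); cw["cam_to_world"]=np.load("w1.npy")
f=lambda u,v:(190+u/4,165+v/4); g=lambda u,v:(220+u/3,160+v/3); h=lambda u,v:(220+u/5,125+v/5)
S=[(-53,-85,58,f(245,407)),(-43,-85,58,f(265,400)),(43,-85,58,f(422,362)),(53,-85,58,f(441,355)),(-75,-97,10,f(215,502)),(75,-97,10,f(483,440))]
W=[(-75,197,10,g(54,24)),(75,197,10,g(350,24)),(-48,-85,58,g(107,553)),(48,-85,58,g(286,553))]
D=[(-75,197,10,h(232,555)),(75,197,10,h(42,485)),(-75,-97,10,h(480,362)),(-53,-85,58,h(448,293))]
def res(p,sets=((cs,S),(cw,W),(cd,D))):
    return np.concatenate([(proj(c,jig(p,np.array([q[:3] for q in Q])/1000))-np.array([q[3] for q in Q])).ravel() for c,Q in sets])
for sets in (((cs,S),(cw,W),(cd,D)),((cw,W),),((cs,S),),((cd,D),)):
    r=least_squares(lambda p:res(p,sets),[.46,.08,-.18]); print(r.x.round(4),r.fun.reshape(-1,2).round(1).tolist())
p=least_squares(res,[.46,.08,-.18]).x; np.save("jig.npy",p)
# pipe
a=p[2]; R=np.array([[np.cos(a),-np.sin(a),0],[np.sin(a),np.cos(a),0],[0,0,1]])
toJ=lambda P:(P-[p[0],p[1],0])@R
for u in (60,200,340):
    ys=[]
    o,d1=ray(cw,g(u,272)); o,d2=ray(cw,g(u,405))
    o=toJ(o); d1=d1@R; d2=d2@R
    n1=d1[1:]/np.linalg.norm(d1[1:]); n2=d2[1:]/np.linalg.norm(d2[1:]); n=n1+n2
    print("pipe y at col",u,(o[1]+n[0]*(0.088-o[2])/n[1]).round(4), "dist",np.degrees(np.arccos(n1@n2)))
print("left end",toJ(onz(cw,g(29,340),.116)),"right",toJ(onz(cw,g(392,340),.116)))
for u in [(137,290),(165,243)]: print("side right-end top(+x)",toJ(onz(cd,h(*u),.118)))
for u in [(375,310),(340,400)]: print(toJ(onz(cd,h(*u),.118)))
print("leaf tip scene", [toJ(onz(cs,f(358,85),z)).round(3).tolist() for z in (.21,.22,.227)])
# nearest points hinge plane: jig x=0 intersection for leaf tip mid
for c,u in ((cs,f(358,80)),(cd,h(400,42))):
    o,d=ray(c,u);o=toJ(o);d=d@R;q=o-d*o[0]/d[0];print("tip at x=0",q,"theta",np.arctan2(q[2]-.111,q[1]+.06),np.hypot(q[2]-.111,q[1]+.06))
```

```text
[ 0.462   0.0827 -0.1888] [[0.2, -2.2], [0.1, -1.5], [1.0, -0.4], [0.7, 0.4], [-0.7, -0.5], [1.1, -0.8], [-1.6, 0.3], [0.4, 0.1], [-0.6, 0.3], [-1.2, 0.3], [-0.4, 0.4], [-1.1, -2.7], [0.8, -1.6], [0.7, -0.6]]
[ 0.4633  0.0828 -0.1875] [[-1.0, 0.1], [1.1, -0.2], [0.2, 0.2], [-0.3, 0.1]]
[ 0.4571  0.0814 -0.1542] [[0.0, -0.9], [-0.1, -0.3], [0.3, -0.1], [0.0, 0.6], [-0.6, 1.2], [0.4, -0.8]]
[ 0.4609  0.0881 -0.1698] [[0.5, 1.7], [-1.1, -1.1], [0.3, -1.2], [0.2, -0.1]]
pipe y at col 60 0.0674 dist 7.462478924954376
pipe y at col 200 0.0673 dist 7.460673959763695
pipe y at col 340 0.0672 dist 7.45886926491656
left end [-0.07959481  0.0834499   0.116     ] right [0.07634334 0.08319579 0.116     ]
side right-end top(+x) [0.04617705 0.12899575 0.118     ]
side right-end top(+x) [0.07213181 0.068332   0.118     ]
[-0.08448172  0.06414579  0.118     ]
[-0.12499915  0.16302624  0.118     ]
leaf tip scene [[0.009, -0.069, 0.21], [0.0, -0.089, 0.22], [-0.006, -0.103, 0.227]]
tip at x=0 [ 0.         -0.08983369  0.22274875] theta 1.831682989893358 0.11566257781335065
tip at x=0 [ 0.         -0.09051314  0.22182286] theta 1.8394716899139651 0.1149467658209891
```

Fit: jig at (0.462, 0.083), yaw −0.189 rad. The pipe is at jig y = 67 mm, straight and centred, and the leaf is at about 1.835 rad. The tool's y axis already lies along the pipe, so both open fingertips can rest on its top. I'll hover just behind the crown first.

send_rows(
  rows=[
    [0.02, -0.15, -0.1, 0],
    [0.03, -0.3, -0.2, 0],
    [0.04, -0.43, -0.33, 0],
    [0.049, -0.51, -0.46, 0],
    [0.049, -0.519, -0.58, 0],
    [0.049, -0.519, -0.65, 0],
    [0.049, -0.519, -0.677, 0],
    [0.049, -0.519, -0.677, 0],
    [0.049, -0.519, -0.677, 0],
  ],
)

```text
time: 2.62
eef_pos: [0.478, 0.1577, 0.1516]
tcp_rot: [0.772, 0.636, 0.001, 0.001]
contact_force: [0.2, 0.4, 0.2]
opening: 1.003
```

Run:
```python
from h import *
s=monitor.get_state(); print(s["time"],s["eef_pos"],s["contact_force"],s["wrist_torque"])
p=np.load("jig.npy"); d=s["eef_pos"][:2]-p[:2]; a=p[2]
print("jig xy",d@[np.cos(a),np.sin(a)],d@[-np.sin(a),np.cos(a)])
cv2.imwrite("pics/side2.png",imaging.read_camera("side")[100:260,180:340,::-1].repeat(3,0).repeat(3,1))
cv2.imwrite("pics/wrist2.png",imaging.read_camera("wrist")[:,:,::-1])
```

```text
2.625 [0.47800698 0.1577206  0.15157968] [0.21587768 0.43563776 0.17022015] [ 0.01840952 -0.01410826 -0.01916354]
jig xy 0.0015991348815590622 0.07670002878236919
```

View pics/side2.png

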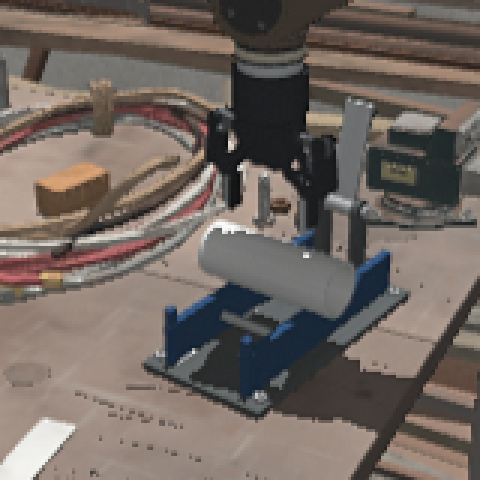

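View pics/wrist2.png

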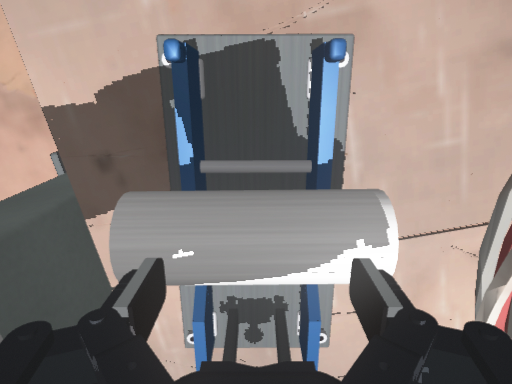

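send_rows(
  rows=[
    [-0.003, 0, -0.03, 0],
    [-0.003, 0, -0.045, 0],
    [-0.003, 0, -0.055, 0],
    [-0.003, 0, -0.055, 0],
  ],
)

```text
time: 3.22
eef_pos: [0.476, 0.1573, 0.1333]
tcp_rot: [0.772, 0.636, -0.0, -0.0]
contact_force: [1.0, 0.6, -0.5]
opening: 0.997
```

send_rows(
  rows=[
    [0, 0, -0.007, 0],
    [0, 0, -0.013, 0],
    [0, 0, -0.013, 0],
  ],
)

```text
time: 3.6
eef_pos: [0.4762, 0.1573, 0.1297]
tcp_rot: [0.772, 0.636, -0.0, -0.0]
contact_force: [0.3, -0.7, 0.1]
opening: 0.999
```

send_rows(
  rows=[
    [0, 0, -0.007, 0],
    [0, 0, -0.013, 0],
    [0, 0, -0.013, 0],
  ],
)

```text
time: 3.98
eef_pos: [0.4761, 0.1573, 0.1257]
tcp_rot: [0.772, 0.636, -0.0, -0.0]
contact_force: [-0.3, -0.1, -0.4]
opening: 1.001
```

send_rows(
  rows=[
    [0, 0, -0.005, 0],
    [0, 0, -0.01, 0],
    [0, 0, -0.01, 0],
  ],
)

```text
time: 4.35
eef_pos: [0.4761, 0.1574, 0.1228]
tcp_rot: [0.772, 0.636, -0.0, -0.0]
contact_force: [-0.6, -0.0, -0.5]
opening: 1.003
```

send_rows(
  rows=[
    [0, 0, -0.003, 0],
    [0, 0, -0.006, 0],
    [0, 0, -0.006, 0],
  ],
)

```text
time: 4.72
eef_pos: [0.4764, 0.1575, 0.1217]
tcp_rot: [0.772, 0.636, 0.0, -0.0]
contact_force: [-1.2, -0.3, 3.8]
opening: 1.001
```

Contact at TCP z ≈ 0.122 with 3.8 N. First slow stroke: about 38 mm of finger travel, so about 19 mm of pipe.

send_rows(
  rows=[
    [0, 0, -0.003, 0],
    [-0.001, -0.003, -0.003, 0],
    [-0.002, -0.01, -0.003, 0],
    [-0.004, -0.02, -0.003, 0],
    [-0.006, -0.033, -0.003, 0],
    [-0.009, -0.047, -0.003, 0],
    [-0.012, -0.062, -0.003, 0],
    [-0.015, -0.077, -0.003, 0],
    [-0.018, -0.092, -0.003, 0],
    [-0.02, -0.105, -0.003, 0],
    [-0.022, -0.115, -0.003, 0],
    [-0.0235, -0.122, -0.003, 0],
    [-0.024, -0.126, -0.003, 0],
    [-0.024, -0.126, -0.003, 0],
    [-0.024, -0.126, -0.003, 0],
    [-0.024, -0.126, -0.003, 0],
  ],
)

```text
time: 6.72
eef_pos: [0.4695, 0.1196, 0.1213]
tcp_rot: [0.772, 0.636, 0.0, 0.0]
contact_force: [-2.7, -0.9, 7.7]
opening: 0.998
```

```bash
cat > look.py <<'E'
import sys
from h import *
n=sys.argv[1]
s=monitor.get_state(); print(s["time"],s["eef_pos"].round(4),s["contact_force"].round(1),s["wrist_torque"].round(2))
p=np.load("jig.npy"); d=s["eef_pos"][:2]-p[:2]; a=p[2]
print("jig xy",d@[np.cos(a),np.sin(a)],d@[-np.sin(a),np.cos(a)])
cw=imaging.calibration("wrist"); np.save(f"w{n}.npy",cw["cam_to_world"])
w=imaging.read_camera("wrist"); sd=imaging.read_camera("side")[100:260,180:340]; sc=imaging.read_camera("scene")[165:305,190:340]
cv2.imwrite(f"pics/wrist_{n}.png",w[:,:,::-1])
k=480; A=cv2.resize(sd,(390,390),interpolation=cv2.INTER_CUBIC); B=cv2.resize(sc,(405,390),interpolation=cv2.INTER_CUBIC)
cv2.imwrite(f"pics/sss_{n}.png",np.hstack([A,B])[:,:,::-1])
E
python3 look.py 3
```

```text
6.725 [0.4695 0.1196 0.1213] [-2.7 -0.9  7.7] [0.04 0.49 0.06]
jig xy 0.0003722429894381478 0.037620644872793124
```

View pics/wrist_3.png

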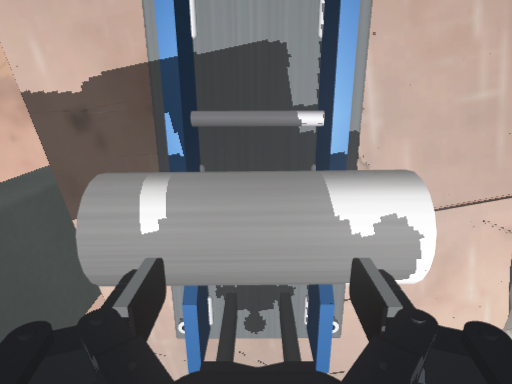

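View pics/sss_3.png

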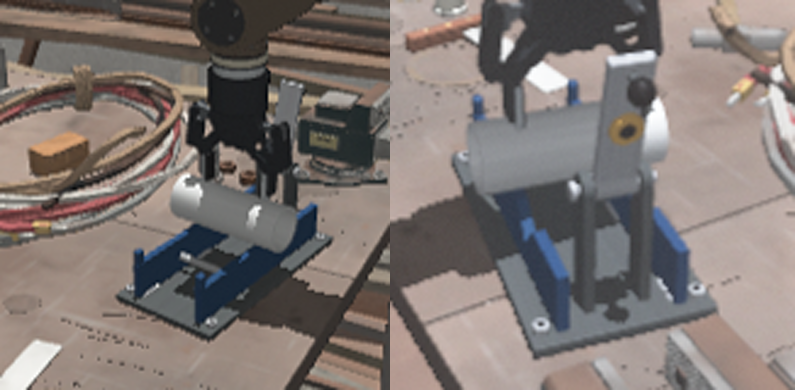

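The wrist view shows the pipe still straight, spanning rows 171–285 and columns 78–435. I'll compute how far it rolled.

```bash
cat > pipe.py <<'E'
import sys
from h import *
def meas(n,top,bot,l,r,z=.088):
    p=np.load("jig.npy");a=p[2]; R=np.array([[np.cos(a),-np.sin(a),0],[np.sin(a),np.cos(a),0],[0,0,1]])
    toJ=lambda P:(P-[p[0],p[1],0])@R
    cw=imaging.calibration("wrist"); cw["cam_to_world"]=np.load(f"w{n}.npy")
    def yz(uv):
        o,d=ray(cw,uv); d=d@R; return toJ(o),d[1:]/np.linalg.norm(d[1:])
    o,n1=yz((256,top)); o,n2=yz((256,bot)); m=n1+n2; m/=np.linalg.norm(m)
    half=np.arccos(n1@n2)/2; D=.03/np.sin(half)
    print("pipe y (given z)",o[1]+m[0]*(z-o[2])/m[1]," by range: y,z",o[1:]+m*D)
    print("ends x",toJ(onz(cw,(l,(top+bot)/2),z+.028))[0],toJ(onz(cw,(r,(top+bot)/2),z+.028))[0])
meas(sys.argv[1],*map(float,sys.argv[2:]))
E
python3 pipe.py 3 171 285.5 78 435
```

```text
pipe y (given z) 0.04827533250295664  by range: y,z [0.04857538 0.08868131]
ends x -0.07884881126080343 0.07923023489781199
```

The pipe rolled 19 mm to y = 48 mm, still centred, so there was no slip. Next I lift, reposition and check that it stayed put.

send_rows(
  rows=[
    [0, 0, 0.01, 0],
    [0, 0, 0.03, 0],
    [0.006, 0.03, 0.035, 0],
    [0.012, 0.064, 0.035, 0],
    [0.012, 0.064, 0.035, 0],
  ],
)

```text
time: 7.5
eef_pos: [0.4726, 0.1396, 0.1305]
tcp_rot: [0.772, 0.636, -0.0, -0.0]
contact_force: [0.3, -0.7, -0.4]
opening: 1.0
```

```bash
python3 look.py 4
```

```text
7.5 [0.4726 0.1396 0.1305] [ 0.3 -0.7 -0.4] [-0.07  0.04 -0.01]
jig xy -0.00027595858727960665 0.05789639285855562
```

View pics/wrist_4.png

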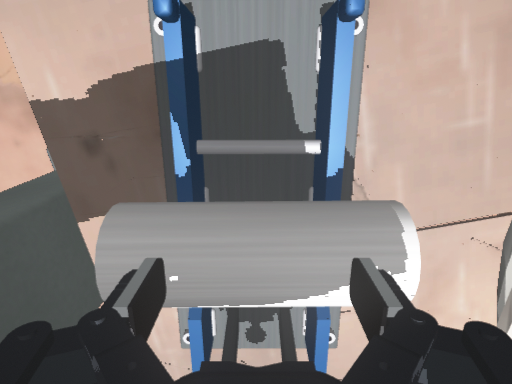

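```bash
python3 pipe.py 4 201.5 305.5 97 420
```

```text
pipe y (given z) 0.04871361514012973  by range: y,z [0.04727184 0.08530107]
ends x -0.07832308621952502 0.07904471158652593
```

The pipe stayed at about 48.5 mm. Second stroke.

send_rows(
  rows=[
    [0, 0, -0.012, 0],
    [0, 0, -0.024, 0],
    [0, 0, -0.032, 0],
    [0, 0, -0.035, 0],
    [0, 0, -0.035, 0],
    [-0.001, -0.004, -0.035, 0],
    [-0.002, -0.012, -0.035, 0],
    [-0.005, -0.024, -0.035, 0],
    [-0.007, -0.038, -0.035, 0],
    [-0.01, -0.053, -0.035, 0],
    [-0.013, -0.068, -0.035, 0],
    [-0.016, -0.083, -0.035, 0],
    [-0.019, -0.097, -0.035, 0],
    [-0.021, -0.11, -0.035, 0],
    [-0.023, -0.118, -0.035, 0],
    [-0.024, -0.123, -0.035, 0],
    [-0.024, -0.125, -0.035, 0],
    [-0.024, -0.125, -0.035, 0],
    [-0.024, -0.125, -0.035, 0],
  ],
)

```text
time: 10.02
eef_pos: [0.4656, 0.1012, 0.1213]
tcp_rot: [0.772, 0.636, -0.0, -0.0]
contact_force: [-3.4, 0.3, 6.6]
opening: 0.996
```

send_rows(
  rows=[
    [0, 0, 0.01, 0],
    [0, 0, 0.03, 0],
    [0.006, 0.03, 0.035, 0],
    [0.011, 0.06, 0.035, 0],
    [0.011, 0.06, 0.035, 0],
  ],
)

```text
time: 10.65
eef_pos: [0.4687, 0.12, 0.1306]
tcp_rot: [0.772, 0.636, -0.0, -0.0]
contact_force: [-0.7, -0.0, 0.7]
opening: 1.002
```

```bash
python3 look.py 5
```

```text
10.65 [0.4687 0.12   0.1306] [-0.7 -0.   0.7] [ 0.   -0.04  0.01]
jig xy -0.0004682624283538694 0.03793051113860237
```

View pics/wrist_5.png

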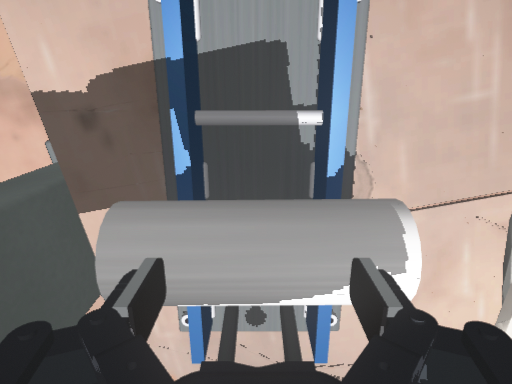

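View pics/sss_5.png

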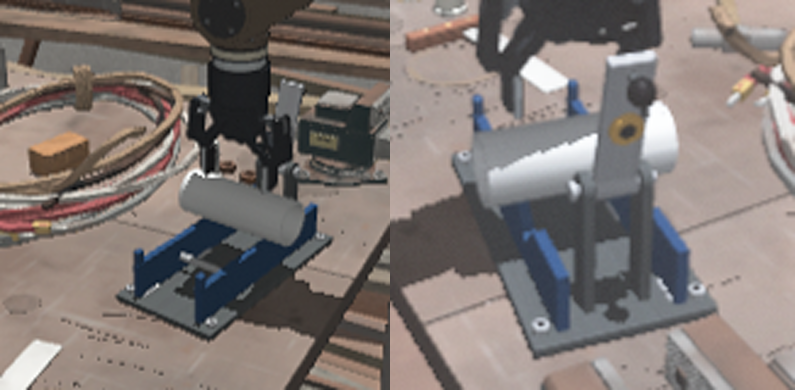

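```bash
python3 pipe.py 5 200 304.5 97 420
```

```text
pipe y (given z) 0.02955267942259139  by range: y,z [0.0284789  0.08597186]
ends x -0.0783990602291268 0.07874832460059893
```

The pipe is at about 29 mm, just before the notch edge at 24 mm. The last stroke is slow so it tips gently into the V.

send_rows(
  rows=[
    [0, 0, -0.012, 0],
    [0, 0, -0.024, 0],
    [0, 0, -0.032, 0],
    [0, 0, -0.034, 0],
    [0, 0, -0.034, 0],
    [-0.001, -0.003, -0.034, 0],
    [-0.002, -0.009, -0.034, 0],
    [-0.003, -0.016, -0.034, 0],
    [-0.004, -0.023, -0.034, 0],
    [-0.006, -0.03, -0.034, 0],
    [-0.007, -0.036, -0.034, 0],
    [-0.008, -0.042, -0.034, 0],
    [-0.009, -0.048, -0.034, 0],
    [-0.01, -0.054, -0.034, 0],
    [-0.012, -0.06, -0.034, 0],
    [-0.013, -0.066, -0.034, 0],
    [-0.014, -0.072, -0.034, 0],
    [-0.015, -0.076, -0.034, 0],
    [-0.015, -0.078, -0.034, 0],
    [-0.015, -0.078, -0.034, 0],
  ],
)

```text
time: 13.3
eef_pos: [0.4643, 0.0957, 0.1206]
tcp_rot: [0.772, 0.636, -0.0, 0.0]
contact_force: [-2.7, -0.1, 5.5]
opening: 0.997
```

```bash
python3 look.py 6
```

```text
13.3 [0.4643 0.0957 0.1206] [-2.7 -0.1  5.5] [-0.15  0.32 -0.01]
jig xy -0.00024859640575802203 0.013223676899641445
```

View pics/wrist_6.png

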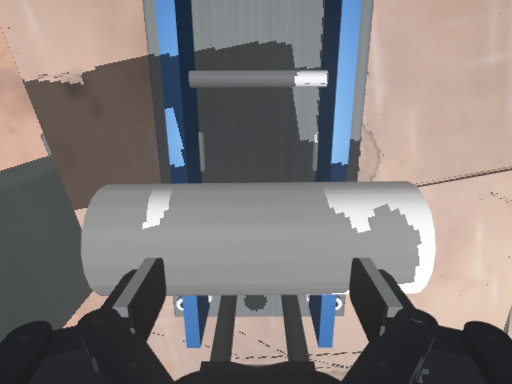

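View pics/sss_6.png

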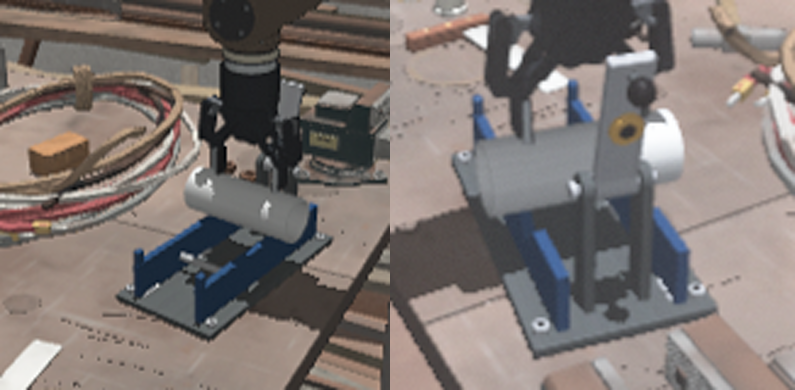

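```bash
python3 pipe.py 6 182.5 294.5 83 434
```

```text
pipe y (given z) 0.018312616641867466  by range: y,z [0.01722356 0.08572135]
ends x -0.07771721873588334 0.07856139363015568
```

The pipe is past the edge (y ≈ 18 mm) and still pinned between finger and edge. I'll keep rolling slowly.

send_rows(
  rows=[
    [-0.001, -0.005, 0, 0],
    [-0.002, -0.01, 0, 0],
    [-0.003, -0.016, 0, 0],
    [-0.004, -0.022, 0, 0],
    [-0.005, -0.028, 0, 0],
    [-0.0065, -0.034, 0, 0],
    [-0.0075, -0.04, 0, 0],
    [-0.0085, -0.045, 0, 0],
    [-0.0085, -0.045, 0, 0],
  ],
)

```text
time: 14.58
eef_pos: [0.4617, 0.0823, 0.1205]
tcp_rot: [0.772, 0.636, 0.0, -0.0]
contact_force: [0.4, -0.0, 0.4]
opening: 1.002
```

```bash
python3 look.py 7
```

```text
14.575 [0.4617 0.0823 0.1205] [ 0.4 -0.   0.4] [0.01 0.04 0.02]
jig xy -0.00025843989491740386 -0.0004883420913247152
```

View pics/wrist_7.png

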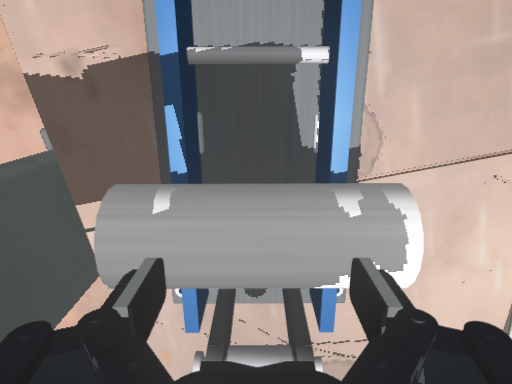

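View pics/sss_7.png

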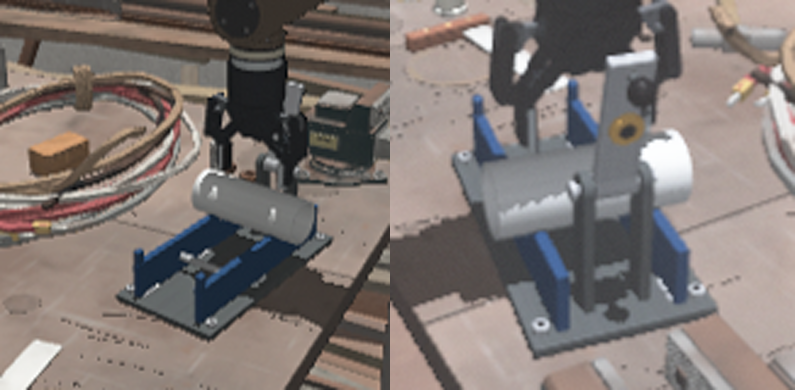

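```bash
python3 pipe.py 7 183.5 288.5 97 423 .076
```

```text
pipe y (given z) 0.0003496008197778899  by range: y,z [-0.00011134  0.07501725]
ends x -0.07783584250656743 0.08022807242441961
```

Seated: pipe at y ≈ 0, z ≈ 0.075, x within about 1 mm. Now I lift clear, shut the jaws, and check how tall the vise behind the plate is.

send_rows(
  rows=[
    [0, 0, 0.03, 0],
    [0, 0, 0.1, 0],
    [0, 0, 0.2, 0],
    [0, 0, 0.32, 0],
    [0, 0, 0.44, 0],
    [0, 0, 0.55, 0],
    [0, 0, 0.6, 0],
    [0, 0, 0.6, 0],
  ],
)

```text
time: 15.72
eef_pos: [0.4621, 0.0824, 0.3016]
tcp_rot: [0.772, 0.636, 0.001, 0.001]
contact_force: [-0.3, 1.2, -0.5]
opening: 0.999
```

send_rows(
  rows=[
    [0, 0, 0, 0],
    [0, 0, 0, 0],
    [0, 0, 0, 0],
    [0, 0, 0, 0],
    [0, 0, 0, 0],
  ],
  jaw=1,
  newtons=20,
)

```text
time: 16.35
eef_pos: [0.4617, 0.0824, 0.3004]
tcp_rot: [0.772, 0.636, -0.0, -0.0]
contact_force: [-0.2, -0.9, 0.1]
opening: 0.0
```

Run:
```python
from h import *
np.save("w8.npy",imaging.calibration("wrist")["cam_to_world"])
for n in ("scene","side","wrist"): cv2.imwrite(f"pics/{n}8.png",imaging.read_camera(n)[:,:,::-1])
a=cv2.imread("pics/scene8.png")[155:384,190:410];b=cv2.imread("pics/side8.png")[120:190,260:400]
cv2.imwrite("pics/c8.png",cv2.resize(a,None,fx=2.6,fy=2.6)); cv2.imwrite("pics/d8.png",cv2.resize(b,None,fx=5,fy=5))
```

```text
(no output)
```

View pics/c8.png

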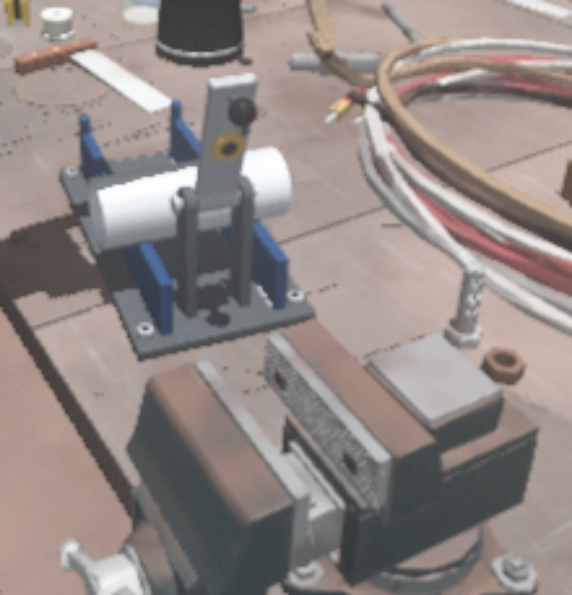

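View pics/d8.png

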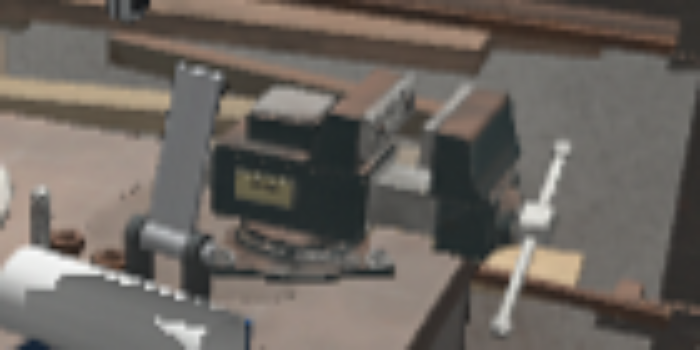

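View pics/wrist8.png

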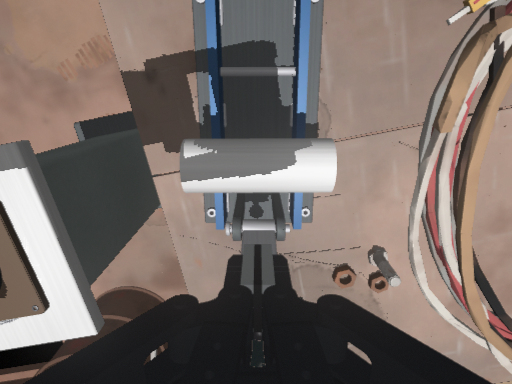

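```bash
python3 - <<'E'
from h import *
cs=imaging.calibration("scene"); cd=imaging.calibration("side")
def tri(u,v):
    o1,d1=ray(cs,u);o2,d2=ray(cd,v)
    A=np.c_[d1,-d2]; t=np.linalg.lstsq(A,o2-o1,rcond=None)[0]; a=o1+d1*t[0]; b=o2+d2*t[1]; return (a+b)/2,np.linalg.norm(a-b)
f=lambda u,v:(190+u/2.6,155+v/2.6); h=lambda u,v:(260+u/5,120+v/5)
print(tri(f(268,335),h(365,120)))
print(tri(f(305,325),h(330,115)))
print(tri(f(150,378),h(440,125)))   # moving jaw near corner
p=np.load("jig.npy")
for y in(-.15,-.14,-.10,-.04,-.03): print(y,jig(p,[0,y,0]))
# leaf recheck
a=p[2];R=np.array([[np.cos(a),-np.sin(a),0],[np.sin(a),np.cos(a),0],[0,0,1]])
for c,u in ((cs,f(232,78)),(cd,h(200,68))):
    o,d=ray(c,u);o=(o-[p[0],p[1],0])@R;d=d@R;q=o-d*o[0]/d[0];print("tip",q,np.arctan2(q[2]-.111,q[1]+.06))
s=monitor.get_state();print(s["qpos"],s["time"])
E
python3 pipe.py 8 138 193 181 337 .076
```

```text
(array([ 0.37310921, -0.1582076 ,  0.14179327]), np.float64(0.00016135379674541437))
(array([ 0.39874423, -0.1593324 ,  0.14004734]), np.float64(0.00188881496944653))
(array([ 0.3093661 , -0.15413614,  0.14479362]), np.float64(0.019152699369157884))
-0.15 [[ 0.43387831 -0.06464874  0.        ]]
-0.14 [[ 0.4357556  -0.05482653  0.        ]]
-0.1 [[ 0.44326472 -0.01553769  0.        ]]
-0.04 [[0.4545284  0.04339558 0.        ]]
-0.03 [[0.45640568 0.05321779 0.        ]]
tip [ 0.         -0.0885758   0.22221061] 1.8223073246567985
tip [ 0.         -0.09057278  0.2211174 ] 1.8416134058043137
[-4.03563699e-02 -2.22120518e-01  2.00306799e+00 -5.48380697e-07
  1.36060815e+00  1.52693416e-01] 16.5
pipe y (given z) 0.0003906121320041839  by range: y,z [0.00111049 0.07915463]
ends x -0.07811599353985346 0.08114631814222763
```

The vise's near edge is at y ≈ −0.158 with its top at 0.14 m, so it is clear of the fingers. I'll cross over above the plate (tip at 0.222) and come down behind the knob.

send_rows(
  rows=[
    [-0.01, -0.06, 0, 0],
    [-0.03, -0.16, 0, 0],
    [-0.05, -0.27, 0, 0],
    [-0.07, -0.38, 0, 0],
    [-0.088, -0.465, 0, 0],
    [-0.091, -0.478, 0, 0],
    [-0.091, -0.478, 0, 0],
    [-0.091, -0.478, -0.08, 0],
    [-0.091, -0.478, -0.18, 0],
    [-0.091, -0.478, -0.28, 0],
    [-0.091, -0.478, -0.34, 0],
    [-0.091, -0.478, -0.345, 0],
    [-0.091, -0.478, -0.345, 0],
    [-0.091, -0.478, -0.345, 0],
  ],
)

```text
time: 18.25
eef_pos: [0.4352, -0.0611, 0.1983]
tcp_rot: [0.772, 0.636, 0.001, 0.001]
contact_force: [-0.6, -0.0, 0.2]
opening: -0.002
```

```bash
python3 look.py 9
```

```text
18.25 [ 0.4352 -0.0611  0.1983] [-0.6 -0.   0.2] [-0.03 -0.01  0.04]
jig xy 0.0005964394423477043 -0.14622624688834318
```

View pics/sss_9.png

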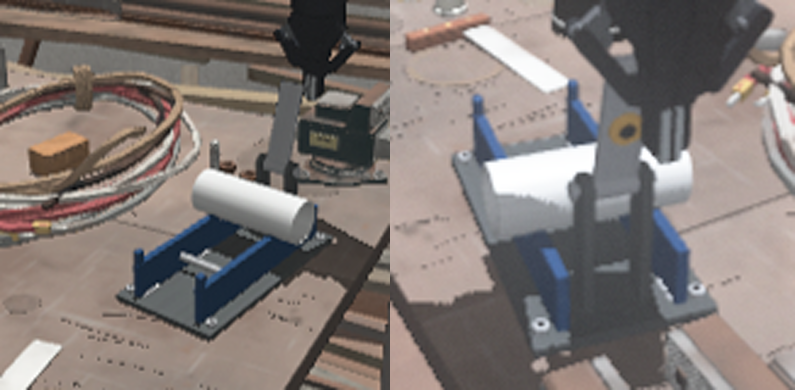

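The fingers are behind the plate, the leaf is undisturbed and the pipe is seated. Pushing toward +y at a moderate speed.

send_rows(
  rows=[
    [0.002, 0.01, 0, 0],
    [0.006, 0.03, 0, 0],
    [0.01, 0.052, 0, 0],
    [0.014, 0.074, 0, 0],
    [0.018, 0.096, 0, 0],
    [0.023, 0.118, 0, 0],
    [0.027, 0.14, 0, 0],
    [0.031, 0.162, 0, 0],
    [0.035, 0.184, 0, 0],
    [0.039, 0.206, 0, 0],
    [0.043, 0.226, 0, 0],
    [0.047, 0.246, 0, 0],
    [0.051, 0.265, 0, 0],
    [0.054, 0.28, 0, 0],
    [0.056, 0.29, 0, 0],
    [0.056, 0.29, 0, 0],
  ],
)

```text
time: 20.4
eef_pos: [0.4512, 0.0261, 0.197]
tcp_rot: [0.772, 0.636, 0.0, -0.0]
contact_force: [0.3, -0.3, 0.2]
opening: -0.001
```

```bash
python3 look.py 10
```

```text
20.4 [0.4512 0.0261 0.197 ] [ 0.3 -0.3  0.2] [-0.02 -0.05 -0.01]
jig xy 1.7216937909601132e-06 -0.057565233211918254
```

View pics/sss_10.png

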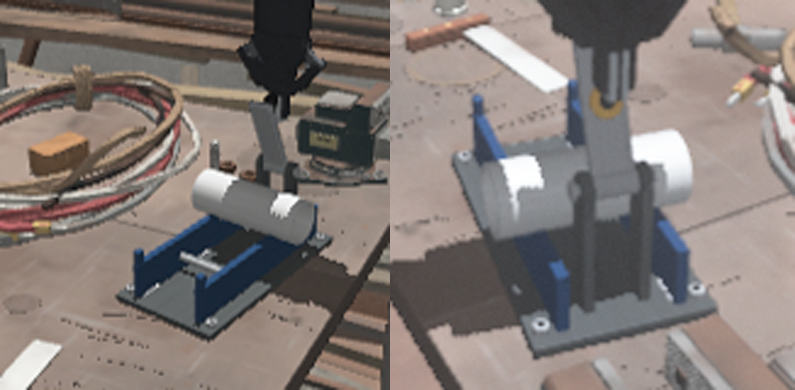

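The plate has swung past upright, to roughly 1.2 rad. I'll finish the push.

send_rows(
  rows=[
    [0.002, 0.012, 0, 0],
    [0.005, 0.026, 0, 0],
    [0.008, 0.04, 0, 0],
    [0.01, 0.053, 0, 0],
    [0.013, 0.066, 0, 0],
    [0.015, 0.079, 0, 0],
    [0.018, 0.092, 0, 0],
    [0.02, 0.103, 0, 0],
    [0.021, 0.11, 0, 0],
    [0.021, 0.11, 0, 0],
    [0.021, 0.11, 0, 0],
  ],
)

```text
time: 21.92
eef_pos: [0.4575, 0.0589, 0.197]
tcp_rot: [0.772, 0.636, -0.0, 0.0]
contact_force: [-0.5, -0.8, 0.4]
opening: 0.005
```

```bash
python3 look.py 11
```

```text
21.925 [0.4575 0.0589 0.197 ] [-0.5 -0.8  0.4] [-0.05 -0.01 -0.07]
jig xy 1.1537991756334007e-05 -0.024229328322392496
```

View pics/sss_11.png

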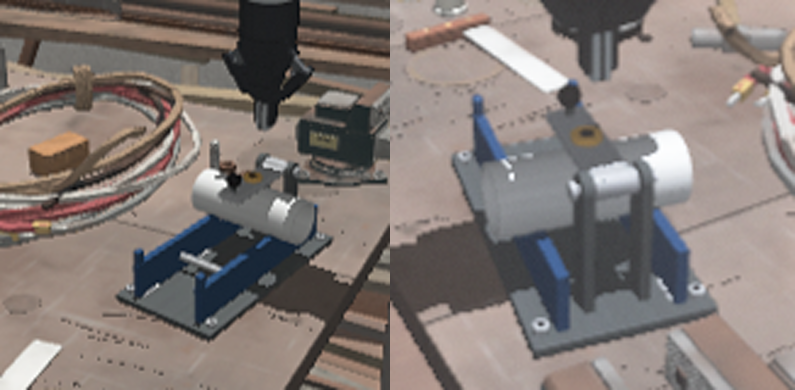

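The plate has fallen and lies on the pipe. I'll lift away and check from above.

send_rows(
  rows=[
    [0, 0, 0.1, 0],
    [0, 0, 0.25, 0],
    [0, 0, 0.4, 0],
    [0, 0, 0.45, 0],
    [0, 0, 0.45, 0],
    [0, 0, 0.45, 0],
  ],
)

```text
time: 22.82
eef_pos: [0.4567, 0.059, 0.3296]
tcp_rot: [0.772, 0.636, -0.001, -0.001]
contact_force: [-0.3, 0.7, 0.3]
opening: -0.0
```

```bash
python3 look.py 12; cp pics/wrist_12.png pics/fin.png
python3 - <<'E'
from h import *
p=np.load("jig.npy")
for n in("scene","side"):
    c=imaging.calibration(n)
    q=proj(c,jig(p,np.array([[0,.056,.111],[0,0,.0],[-.08,0,.076],[.08,0,.076],[0,.044,.132]])))
    q=(q-[190,165])*[405/150,390/140]+[390,0] if n=="scene" else (q-[180,100])*390/160
    print(n,"pred tip-mid, -, pipe end centres -x,+x, knob",q.round(0).tolist())
E
```

```text
22.825 [0.4567 0.059  0.3296] [-0.3  0.7  0.3] [-0.02 -0.01  0.03]
jig xy -0.0008033439761535388 -0.024273079348897823
scene pred tip-mid, -, pipe end centres -x,+x, knob [[564.0, 111.0], [586.0, 261.0], [490.0, 200.0], [677.0, 165.0], [569.0, 94.0]]
side pred tip-mid, -, pipe end centres -x,+x, knob [[228.0, 196.0], [251.0, 252.0], [303.0, 220.0], [204.0, 187.0], [234.0, 178.0]]
```

View pics/sss_12.png

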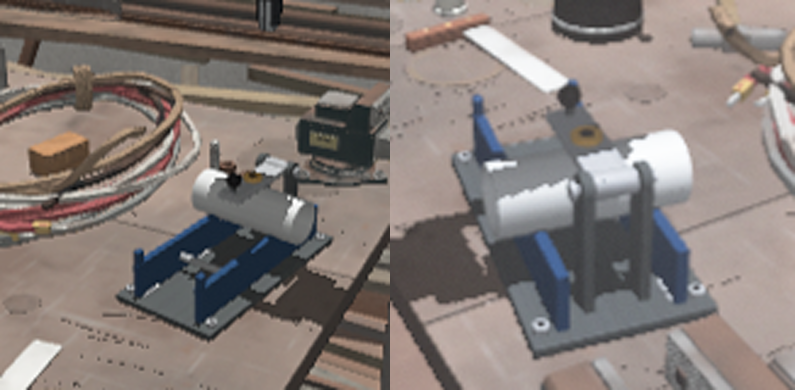

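View pics/wrist_12.png

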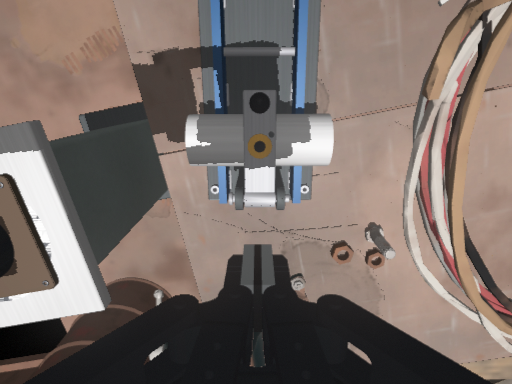

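In the final views the knob is at (569,95) in the scene crop, against (569,94) predicted for a level plate. The pipe is straight and centred in the V, and the robot touches nothing.

```bash
python3 pipe.py 12 112.5 166.5 186 333 .076; python3 -c "
from plant import workorder
print(workorder.sign_off())"
```

```text
pipe y (given z) 0.0006748916838105398  by range: y,z [0.00258288 0.08897797]
ends x -0.07893536917499237 0.08060328593260424
the job is handed in; nothing more can be done
None
```

The jig is loaded: the pipe sits in the V and the drill plate lies on it. I handed the job in at about 23 s of the 64 s allowed.

- **Rolling:** I rolled the pipe with both open fingertips on its top, in three slow strokes pressing with 4 to 8 N. The third stroke needed a short continuation to tip it over the notch edge. It went from jig y = 67 mm into the V and did not reach the hinge posts.
- **Plate:** I pushed the plate over from behind at its knob with the jaws shut. It fell the last part by itself. I then lifted the gripper clear.

**Last checks:**
- **Pipe position:** it measured at y ≈ 0.5 mm and x ≈ +1 mm in the jig, with no visible skew.
- **Plate angle:** the knob was within 1 to 3 enlarged pixels (about 1 camera pixel) of where a level plate would put it in the scene and side views.
- **Wrist force:** it read near zero at the end.
- **Disagreement:** the final overhead estimate of the pipe's height from its apparent size gave 89 mm instead of 76 mm. From that distance the outline is only 54 pixels tall, so it is a weak measure. The close-up right after seating gave 75 mm.

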